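# Ready the tape dispenser

### The job

Get the parcel-tape dispenser ready: slide the orange cover fully shut over the spares compartment, then screw the red knurled cap above the reel clockwise until it bottoms out. Then back the cap off a quarter turn so the reel can run, and finish while still gripping the cap there. Leave the other things on the table where they are.

Things in the scene. Friction and masses are not known exactly. Their poses are not given: they have to be found in the camera images.
- dispenser: grey tape dispenser fixed to the table, base 130 mm along own x, 320 mm along own y, rails up to z=44 mm. Origin: centre of its underside, z up. At its -y end a flat-lying amber reel with black flanges, 112 mm across, axis at x=0 y=-95 mm, top z=88 mm, red cap above it. Open spares compartment (110 mm wide) from y=-30 to +60 mm; the opened cover rests over y=+60 to +160 mm
- cover_slide (a joint): orange flat cover plate (110 x 94 x 4 mm, top at z=40.5 mm) sliding in rails along the dispenser's y; value in m: 0 = shut, at its end stop against the reel end, compartment covered; grows as it opens towards the dispenser's +y, up to 0.085. Sliding friction about 2 N; stays where it is left
- cover_grip (a point): point on the cover's black upright grip ridge, 6 mm below the ridge's top, moving with the cover. Ridge 14 mm thick along the dispenser's y, 50 mm long along its x, from z=40.5 to 68.5 mm. With the cover shut the point is at the dispenser's x=0, y=35, z=62.5 mm. Axes as the dispenser's
- screw (a joint): turning of the red cap on its thread; value in rad: 0 = bottomed out (hard stop); grows as it unscrews, counterclockwise from above, so clockwise tightens. It starts already caught on the thread, 2.0 to 2.85 rad short of the stop. Rises 6 mm a turn; friction about 0.06 N m; stays where it is left
- cap: red knurled cap on the vertical spindle above the reel: flange 56 mm across and 6 mm tall, above it a round grip 44 mm across and 40 mm tall; white pointer stripe on top along the cap's own +x. Origin on the axis at its underside, z=92 mm when bottomed out; x and y turn with the cap
- cap_grip (a point): point on the cap's axis, 34 mm above its underside and 12 mm below its top (28 mm above the flange): the height to grip. At z=126 mm when bottomed out. Turns with the cap
- marker: black and blue marker pen, 140 mm long, 17 mm thick, lying near the dispenser; origin at its underside's middle; to be left alone
- spare_roll: loose spare amber tape roll standing flat near the dispenser, 100 mm across, 48 mm tall; origin at the centre of its underside; to be left alone
- tin: round red-lidded white tin, 113 mm across, 107 mm tall; origin under its centre; to be left alone
- candlestick: small shiny metal candlestick, 68 mm foot, 90 mm tall; origin under its centre; to be left alone
- parcel: taped cardboard parcel, 160 x 110 x 60 mm; origin under its centre; to be left alone
- cutter: blue box cutter lying flat, about 155 mm long, 14 mm thick; origin at its underside's middle; to be left alone
- stapler: grey and black stapler, 130 x 36 x 44 mm; origin under its centre; to be left alone

How it is judged:
On the way, in this order (a step that is already met when the one before it is completed fails the run):
1. the cover is slid fully shut (value of joint cover_slide below 0.004 m), for 0.2 s.
2. the cap is screwed on until it bottoms out (value of joint screw below 0.09 rad and value of joint cover_slide below 0.006 m), for 0.1 s.
At the end, for the whole second after the job is handed in: the cap stands a quarter turn (1.57 rad, within 0.35) back from its stop, at rest, with the fingers still gripping it (over 3 N, grasp point within 30 mm of cap_grip); the cover is shut (within 6 mm of its stop) (value of joint screw between 1.22 and 1.92 rad and velocity of joint screw between -0.1 and 0.1 rad/s and value of joint cover_slide below 0.006 m and contact force between the fingers and cap above 3 N and distance between the grasp point and cap_grip below 0.03 m); the arm keeps its last pose, push and grip.
It fails at once if a bystander is disturbed (moved more than 30 mm) (distance of any of marker, spare_roll, tin, candlestick, parcel, cutter, stapler from where it was at the start of the episode above 0.03 m).
It also fails if it takes over 67 s, if anything falls off the work surface, if the arm or the gripper's body presses on something with over 40 N, if the wrist force passes 120 N, or if a joint passes its speed limit or range.

### The arm

A 7-joint arm with a two-finger parallel gripper is mounted at the origin on the work surface. World frame = base frame: x ahead of the robot, y to its left, z up, the work surface at z = 0. Lengths are in m, angles in rad, forces in N, time in s.
With the tool pointing down it reaches from about 0.4 to 0.85 m from the base axis. Payload 10.4 kg.
Tool frame: the origin (TCP) lies midway between the tips of the shut fingers; the grasp point (between the pads) lies 19 mm behind it (bot.grasp_offset is the distance from the TCP to the grasp point, in m); z points along the fingers, y is the line along which they close (so a half turn about z gives the same grasp; the last joint's range is limited). The gripper opens to 87 mm and grips with 3 to 60 N. Pads are 19 mm wide; open, the fingers measure 117 mm over their backs; the gripper's body (75 mm by 190 mm) begins 51 mm behind the grasp point.
Start: joints at [1.2, 0.332, -0.065, 1.46, 0.022, 1.35, -0.088], TCP at [0.213, -0.588, 0.223] pointing down, gripper open.
Joint ranges: [-2.6, 2.6], [-0.5, 2.12], [-1.47, 1.34], [0.16, 2.42], [-1.27, 4.41], [0.06, 2.06], [-2.6, 2.6]. Speed limits (rad/s): [2.22, 2.22, 2.79, 2.79, 3.14, 3.14, 3.14].

### API

Orientations are given as a unit quaternion [w, x, y, z].
In Python, from bench import bot, capture, camera_info gives the robot as it stands. The module is installed in compiled form; this text tells all that it offers.
- The arm moves only by the tool arm_command, never from a script. Its argument "deltas" is one flat list of numbers, 4 for each row, row after row: the shift along the tool's x, y, z normalised to -1 to 1, where 1 is 500 mm, then the turn about the tool's z normalised to -1 to 1, where 1 is 1.5 rad. A call has 1 to 5 rows; each row is the pose to reach, as a shift and turn from the pose commanded when the call began, along the tool's axes at that moment; what a row does not reach only later rows make up. A row lasts 1/10 s, in which the tool goes at most 50 mm and 8.59 degrees, less where a joint would pass 70% of its speed; a pose out of reach is approached as far as the arm can. A call with a number of a shift or a turn outside -1 to 1 is refused whole. A call with a gripper value outside its range is refused whole. "hand" is the opening, from 0 (shut) to 1 (fully open), set as the call begins (left out, the last holds). The fingers move at their own pace and stop on an object; "squeeze" is the grip in N (left out, the last holds). Time passes only in rows, so rows that repeat a pose let the fingers close. It gives the time, the measured TCP pose, the force, the opening and the grip force at its end, in the units of the state.
- bot.get_state(): the state, without advancing time (a new reading comes with each control period).
- capture(name): name is "scene" or "top"; returns the picture (400x640x3 uint8, red, green, blue); there is no depth.
- camera_info(name): a dict with "intrinsics" (3x3 intrinsics, pixels), "T" (4x4, takes a point from camera to world coordinates). Camera axes: x right, y down, z forward; pixel columns grow to the right and rows downward; lengths in m; the calibration is good to about 2 mm. A picture is of the moment at which its call begins. camera_info takes no time and is no camera call.
- bot.job_done(): hands the job in; it is judged then, once.
The state is a dict: "time_s": time; "joints": joint angles; "qd": joint speeds; "effort": joint torques, N m; "eef_pos": TCP position; "ee_rot": TCP orientation; "wrist_force": force on the tool from outside, world axes, zero at the start; "moment": the same for the moment, N m; "width": finger opening in m; "grasp_force": force on a finger pad.
Only numpy, scipy, OpenCV 4.12 (cv2) and the standard library are available. Lean on these libraries where they do the work, as an engineer would, in place of code of your own. Each camera call takes 0.05 s, during which the arm holds its last target. There are 200 camera calls.

## Working session

There is one attempt and no reset: what is moved stays moved. The work goes in short steps, Python scripts to look and compute and a tool call to move; the robot and the scene stay as the last step left them, time stands still between calls to the robot, and variables do not carry over. Pictures are saved under pics/ and viewed, at most 10 in all, crops included, and the job is handed in when it is done.

Besides the shell and the picture viewer there is one more tool, called as a command line: name --argument value ..., lists and objects as JSON in quotes. arm_command: Moves the arm, as the interface text tells. Scaled input: -1 to 1 covers 500 mm each way for a shift and 1.5 rad each way for a turn. Its arguments: {"type":"object","properties":{"deltas":{"type":"array"},"hand":{"type":"number"},"squeeze":{"type":"number"}},"required":["deltas"]}

```bash
mkdir -p pics; python3 - <<'E'
from bench import bot,capture,camera_info
import cv2,numpy as np
for n in("scene","top"):
    cv2.imwrite(f"pics/{n}0.png",capture(n)[:,:,::-1]); c=camera_info(n); print(n,np.round(c["intrinsics"],1).tolist(),np.round(c["T"],3).tolist())
s=bot.get_state();print(s["time_s"],s["eef_pos"],s["ee_rot"],s["width"],bot.grasp_offset)
E
```

```text
scene [[402.0, 0.0, 319.3], [0.0, 402.0, 198.2], [0.0, 0.0, 1.0]] [[0.12, 0.841, -0.528, 1.104], [0.993, -0.094, 0.076, -0.083], [0.014, -0.533, -0.846, 1.053], [0.0, 0.0, 0.0, 1.0]]
top [[453.5, 0.0, 317.6], [0.0, 453.5, 204.9], [0.0, 0.0, 1.0]] [[-0.029, -0.996, 0.088, 0.378], [-1.0, 0.029, -0.002, 0.015], [-0.001, -0.088, -0.996, 1.396], [0.0, 0.0, 0.0, 1.0]]
0.1 [ 0.2129074  -0.58723222  0.22185294] [-6.28771031e-04  9.84915834e-01  1.73032912e-01 -1.23831526e-04] 0.0871726126736198 0.0187
```

View pics/scene0.png

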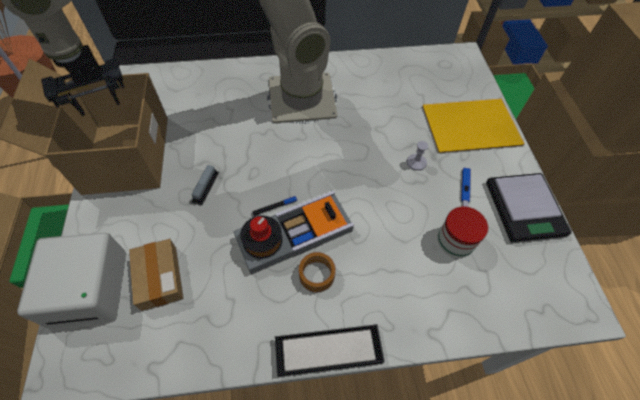

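View pics/top0.png

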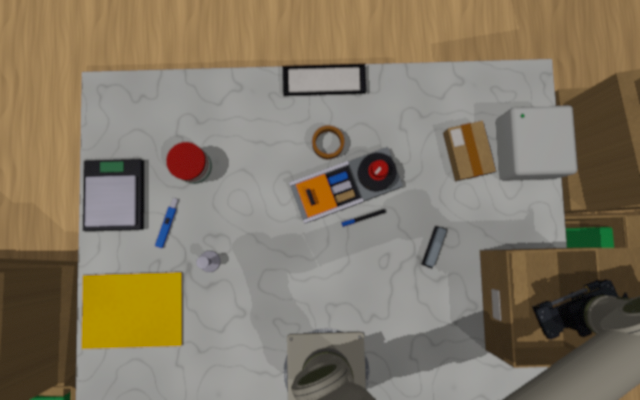

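The scene view shows the dispenser with the cap at about (260,228), the orange cover at (325,215) and the marker just beside it. The top view shows the cap at (378,170), the cover at (315,197), the marker at (363,217) and the spare roll at (328,142).

```bash
cat > h.py <<'E'
from bench import bot,capture,camera_info
import cv2,numpy as np
def ray(n,uv):
    c=camera_info(n);T=np.array(c["T"]);d=T[:3,:3]@np.linalg.inv(c["intrinsics"])@np.array([uv[0],uv[1],1.]);return T[:3,3],d
def onz(n,uv,z):
    o,d=ray(n,uv);return o+d*(z-o[2])/d[2]
def tri(u1,u2):
    (a,d),(b,e)=ray("scene",u1),ray("top",u2);s=np.linalg.lstsq(np.c_[d,-e],b-a,rcond=None)[0]
    p,q=a+s[0]*d,b+s[1]*e;return (p+q)/2,np.linalg.norm(p-q)
def mask(im,lo,hi,box):
    h=cv2.cvtColor(im,cv2.COLOR_RGB2HSV);m=cv2.inRange(h,np.array(lo),np.array(hi));k=np.zeros_like(m);x0,y0,x1,y1=box;k[y0:y1,x0:x1]=m[y0:y1,x0:x1];return k
def big(m):
    return max(cv2.findContours(m,0,2)[0],key=cv2.contourArea)
E
python3 - <<'E'
from h import *
t=cv2.imread("pics/top0.png")[:,:,::-1].copy();s=cv2.imread("pics/scene0.png")[:,:,::-1].copy()
BT=(285,140,410,230);BS=(225,185,360,275)
def rep(n,im,box):
    o=big(mask(im,(8,150,100),(22,255,255),box));r=cv2.minAreaRect(o)
    print(n,"cover rect",r)
    for z in(.0405,):
        print(" corners",[np.round(onz(n,p,z)[:2],3).tolist() for p in cv2.boxPoints(r)])
    x,y,w,h=cv2.boundingRect(o)
    k=np.zeros(im.shape[:2],np.uint8);cv2.fillConvexPoly(k,cv2.convexHull(o),255);k=cv2.erode(k,np.ones((5,5)))
    d=mask(im,(0,0,0),(180,255,75),box)&k;b=big(d);print(" ridge",cv2.minAreaRect(b),np.round(onz(n,cv2.minAreaRect(b)[0],.0685),3))
    rd=mask(im,(0,150,60),(6,255,255),box)|mask(im,(172,150,60),(180,255,255),box);c=big(rd);print(" cap",cv2.minAreaRect(c),cv2.contourArea(c),np.round(onz(n,cv2.minAreaRect(c)[0],.137),3))
rep("top",t,BT);rep("scene",s,BS)
bl=big(cv2.morphologyEx(mask(t,(0,0,0),(180,255,70),(350,145,405,200)),3,np.ones((5,5))));e=cv2.fitEllipse(cv2.convexHull(bl));print("reel",e,np.round(onz("top",e[0],.088),3))
a=cv2.resize(t[130:240,280:415,::-1],None,fx=5,fy=5,interpolation=2);cv2.imwrite("pics/topc.png",a)
E
```

```text
top cover rect ((316.1849365234375, 194.99314880371094), (34.76122283935547, 31.484067916870117), 69.44395446777344)
 corners [[0.562, 0.078], [0.593, -0.012], [0.493, -0.046], [0.462, 0.044]]
 ridge ((310.3499755859375, 196.54998779296875), (14.546475410461426, 3.4785051345825195), 71.56504821777344) [0.52  0.033 0.068]
 cap ((378.0, 169.5), (21.0, 20.0), 90.0) 324.5 [ 0.584 -0.16   0.137]
scene cover rect ((323.6000061035156, 215.2000274658203), (33.98823165893555, 32.199378967285156), 63.43495178222656)
 corners [[0.498, -0.047], [0.457, 0.044], [0.565, 0.073], [0.601, -0.015]]
 ridge ((329.5692138671875, 210.74618530273438), (16.99275779724121, 5.705596923828125), 60.2551155090332) [0.535 0.03  0.068]
 cap ((260.5, 228.5), (23.0, 21.0), 90.0) 351.5 [ 0.607 -0.162  0.137]
reel ((369.7599182128906, 176.41522216796875), (40.848793029785156, 60.7494010925293), 59.3564338684082) [ 0.572 -0.142  0.088]
```

View pics/topc.png

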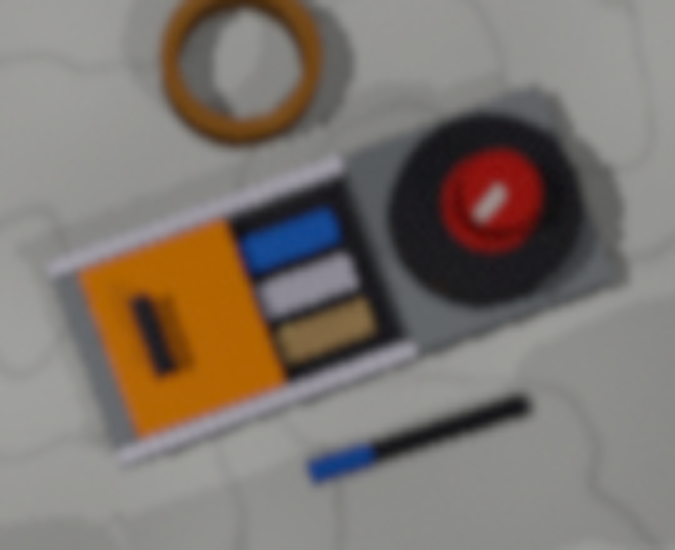

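The crop shows the opened cover, its ridge at about (310,197) in top-view pixels, the cap flange near (378,171) and the reel disc near (377,172). The dispenser's long axis is turned about 19° and its +y end is to the left.

```bash
cat >> h.py <<'E'
def go(p,yaw=None):
    """deltas (normalised) to TCP position p, tool-x yaw in deg"""
    from scipy.spatial.transform import Rotation as R
    s=bot.get_state();q=s["ee_rot"];M=R.from_quat([q[1],q[2],q[3],q[0]]).as_matrix()
    y0=np.degrees(np.arctan2(M[1,0],M[0,0]));d=M.T@(np.array(p)-s["eef_pos"])/.5
    t=0 if yaw is None else -np.radians((yaw-y0+180)%360-180)/1.5
    print("t",round(s["time_s"],2),"pos",np.round(s["eef_pos"],4),"yaw",round(y0,1),"w",round(s["width"],4),"F",np.round(s["wrist_force"],1),"M",np.round(s["moment"],2),"g",round(s["grasp_force"],1),"j",np.round(s["joints"],2))
    print("deltas",np.round(d,3),"turn",round(t,3))
E
python3 - <<'E'
from h import *
t=cv2.imread("pics/top0.png")[:,:,::-1].copy()
print("reel",onz("top",(377.2,172),.088)[:2],"flange",onz("top",(378,170.8),.1)[:2],"grip top",onz("top",(381,167.6),.140)[:2])
r=onz("top",(310.2,196.8),.0685)[:2]
a=[onz("top",(280+np.array(p)/5*[1,1]+[0,-280+130])if 0 else (280+p[0]/5,130+p[1]/5),.044)[:2] for p in((50,270),(340,160),(125,460),(415,350))]
for u,v in((1,0),(3,2)):
    w=a[u-1]-a[u] if u==1 else a[2]-a[3]; print("yaw",np.degrees(np.arctan2(-w[0],w[1])))
print("rail mid",(a[0]+a[2])/2,(a[1]+a[3])/2)
y=np.radians(18.9);X=np.array([np.cos(y),np.sin(y)]);Y=np.array([-X[1],X[0]])
c=onz("top",(377.2,172),.088)[:2];print("ridge rel reel (x,y)",(r-c)@X,(r-c)@Y, r)
go([.213,-.587,.32]);go([.52,.034,.2],108.9)
E
```

```text
reel [ 0.58425427 -0.16387148] flange [ 0.58579145 -0.16467864] grip top [ 0.58817624 -0.16788915]
yaw 19.298530536850762
yaw 19.13847273023496
rail mid [0.50463679 0.07250496] [ 0.56599182 -0.10349674]
ridge rel reel (x,y) 0.002561294975317279 0.20781093303470483 [0.51936389 0.03356505]
t 0.1 pos [ 0.2129 -0.5872  0.2219] yaw 19.9 w 0.0872 F [0.8 0.4 0.1] M [-0.03  0.01  0.03] g 0.0 j [ 1.2   0.33 -0.06  1.46  0.02  1.35 -0.09]
deltas [ 0.    -0.001 -0.196] turn 0
t 0.1 pos [ 0.2129 -0.5872  0.2219] yaw 19.9 w 0.0872 F [0.8 0.4 0.1] M [-0.03  0.01  0.03] g 0.0 j [ 1.2   0.33 -0.06  1.46  0.02  1.35 -0.09]
deltas [ 1.001 -0.959  0.045] turn -1.035
```

arm_command --deltas '[0, 0, -0.2, 0, 0, 0, -0.2, 0]' --hand 0.85 --squeeze 20

```text
time_s: 0.3
eef_pos: [0.2126, -0.5866, 0.3221]
ee_rot: [-0.002, 0.985, 0.173, -0.0]
wrist_force: [0.9, -1.7, 1.7]
width: 0.0785
grasp_force: 0.0
```

arm_command --deltas '[1, -0.96, 0.24, -0.98, 1, -0.96, 0.24, -0.98, 1, -0.96, 0.24, -0.98, 1, -0.96, 0.24, -0.98, 1, -0.96, 0.24, -0.98]'

```text
time_s: 0.8
eef_pos: [0.3223, -0.3646, 0.2794]
ee_rot: [-0.0, 0.852, 0.524, -0.0]
wrist_force: [1.6, 0.1, 0.3]
width: 0.074
grasp_force: 0.0
```

```bash
python3 -c "
from h import *
go([.5195,.034,.2],109.1)"
```

```text
t 0.8 pos [ 0.3223 -0.3646  0.2794] yaw 63.2 w 0.074 F [1.6 0.1 0.3] M [-0.02 -0.14  0.01] g 0.0 j [ 1.04  0.01 -0.28  1.71  0.    1.42  0.28]
deltas [ 0.889 -0.007  0.158] turn -0.534
```

arm_command --deltas '[0.89, -0.007, 0.158, -0.534, 0.89, -0.007, 0.158, -0.534, 0.89, -0.007, 0.158, -0.534, 0.89, -0.007, 0.158, -0.534, 0.89, -0.007, 0.158, -0.534]'

```text
time_s: 1.3
eef_pos: [0.4327, -0.1448, 0.2358]
ee_rot: [0.0, 0.6, 0.8, -0.0]
wrist_force: [0.8, -0.2, -0.4]
width: 0.0738
grasp_force: 0.0
```

```bash
python3 -c "
from h import *
go([.5195,.034,.12],109.1)"
```

```text
t 1.3 pos [ 0.4327 -0.1448  0.2358] yaw 106.2 w 0.0738 F [ 0.8 -0.2 -0.4] M [-0.04 -0.2  -0.02] g 0.0 j [ 0.78 -0.02 -0.55  1.84 -0.01  1.32  0.52]
deltas [0.295 0.267 0.232] turn -0.034
```

arm_command --deltas '[0.295, 0.267, 0.23, -0.034, 0.295, 0.267, 0.23, -0.034, 0.295, 0.267, 0.23, -0.034, 0.295, 0.267, 0.23, -0.034, 0.295, 0.267, 0.23, -0.034]'

```text
time_s: 1.8
eef_pos: [0.5202, 0.0352, 0.1193]
ee_rot: [-0.001, 0.581, 0.814, 0.0]
wrist_force: [-1.0, 0.3, 0.3]
width: 0.074
grasp_force: 0.0
```

arm_command --deltas '[0, 0, 0, 0, 0, 0, 0, 0]'

```text
time_s: 2.0
eef_pos: [0.52, 0.0319, 0.1207]
ee_rot: [-0.001, 0.582, 0.813, -0.0]
wrist_force: [-0.2, 0.1, 0.2]
width: 0.074
grasp_force: 0.0
```

```bash
python3 -c "
from h import *
go([.5195,.034,.05],109.1)
a=capture('scene');b=capture('top')
A=cv2.resize(a[150:270,220:380,::-1],(640,480));cv2.imwrite('pics/near1.png',A)"
```

```text
t 2.0 pos [0.52   0.0319 0.1207] yaw 108.9 w 0.074 F [-0.2  0.1  0.2] M [-0.02 -0.14  0.  ] g 0.0 j [ 0.49  0.27 -0.72  1.83  0.19  1.12  0.03]
deltas [0.004 0.    0.141] turn -0.003
```

View pics/near1.png

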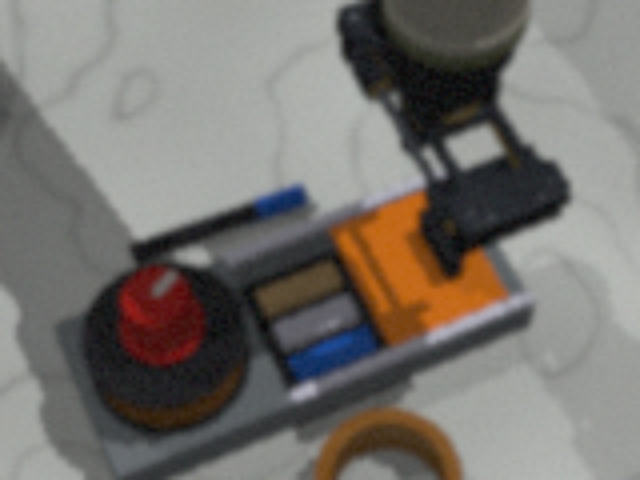

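The gripper hangs over the ridge with its fingers on either side along the dispenser's x, and the cover and rails are clear. I'll lower it and close.

arm_command --deltas '[0.003, 0, 0.07, 0, 0.003, 0, 0.141, 0, 0.003, 0, 0.141, 0]'

```text
time_s: 2.4
eef_pos: [0.5172, 0.0312, 0.0477]
ee_rot: [-0.002, 0.583, 0.812, -0.002]
wrist_force: [-0.1, -0.6, -0.9]
width: 0.0739
grasp_force: 0.0
```

arm_command --deltas '[0, 0, 0, 0, 0, 0, 0, 0, 0, 0, 0, 0, 0, 0, 0, 0, 0, 0, 0, 0]' --hand 0

```text
time_s: 2.9
eef_pos: [0.5219, 0.0334, 0.0522]
ee_rot: [0.002, 0.582, 0.813, 0.001]
wrist_force: [4.5, 0.0, 1.2]
width: 0.0496
grasp_force: 20.0
```

```bash
python3 -c "
from h import *
go([.5425,-.042,.05],109.1)"
```

```text
t 2.9 pos [0.5219 0.0334 0.0522] yaw 108.8 w 0.0496 F [4.5 0.  1.2] M [ 0.07 -0.88 -0.09] g 20.0 j [ 0.45  0.36 -0.69  1.89  0.27  0.99 -0.03]
deltas [-0.156 -0.009  0.004] turn -0.004
```

arm_command --deltas '[-0.03, 0, 0, 0, -0.06, 0, 0, 0, -0.09, 0, 0, 0, -0.12, 0, 0, 0, -0.145, 0, 0, 0]'

```text
time_s: 3.4
eef_pos: [0.5452, -0.0351, 0.0522]
ee_rot: [0.001, 0.582, 0.813, 0.002]
wrist_force: [3.2, 3.7, 3.0]
width: 0.0497
grasp_force: 20.0
```

arm_command --deltas '[-0.006, 0, 0, 0, -0.012, 0, 0, 0, -0.018, 0, 0, 0]'

```text
time_s: 3.7
eef_pos: [0.5477, -0.0424, 0.0521]
ee_rot: [0.001, 0.582, 0.813, 0.002]
wrist_force: [-2.1, 13.4, 8.6]
width: 0.0498
grasp_force: 20.0
```

```bash
python3 -c "
from h import *
go([.5425,-.042,.05],109.1)"
```

```text
t 3.7 pos [ 0.5477 -0.0424  0.0521] yaw 108.8 w 0.0498 F [-2.1 13.4  8.6] M [ 2.81  0.49 -0.11] g 20.0 j [ 0.54  0.41 -0.65  1.82  0.28  1.01  0.11]
deltas [ 0.004 -0.01   0.004] turn -0.003
```

arm_command --deltas '[-0.006, 0, 0, 0, -0.006, 0, 0, 0, -0.006, 0, 0, 0]'

```text
time_s: 4.0
eef_pos: [0.5478, -0.0425, 0.0521]
ee_rot: [-0.001, 0.581, 0.814, 0.002]
wrist_force: [-2.9, 12.5, 8.8]
width: 0.05
grasp_force: 20.0
```

arm_command --deltas '[0, 0, 0, 0, 0, 0, 0, 0, 0, 0, 0, 0]' --hand 0.85

```text
time_s: 4.3
eef_pos: [0.5471, -0.0476, 0.0508]
ee_rot: [0.0, 0.582, 0.813, -0.0]
wrist_force: [0.5, 0.5, -0.5]
width: 0.0664
grasp_force: 0.0
```

arm_command --deltas '[0, 0, -0.1, 0, 0, 0, -0.2, 0, 0, 0, -0.3, 0, 0, 0, -0.3, 0]' --hand 1

```text
time_s: 4.7
eef_pos: [0.5504, -0.0471, 0.2077]
ee_rot: [0.005, 0.582, 0.813, 0.002]
wrist_force: [0.8, 0.0, -0.8]
width: 0.0862
grasp_force: 0.0
```

```bash
python3 - <<'E'
from h import *
go([.586,-.166,.2],165)
b=capture('top');a=capture('scene')
A=np.vstack([cv2.resize(x,(560,300),interpolation=2) for x in(a[175:275,210:397,::-1],b[130:230,280:467,::-1])]);cv2.imwrite('pics/near2.png',A)
E
```

```text
t 4.7 pos [ 0.5504 -0.0471  0.2077] yaw 108.8 w 0.0862 F [ 0.8  0.  -0.8] M [ 0.03 -0.15 -0.  ] g 0.0 j [ 0.6   0.24 -0.69  1.66  0.16  1.29  0.21]
deltas [-0.248 -0.009  0.017] turn -0.654
```

View pics/near2.png

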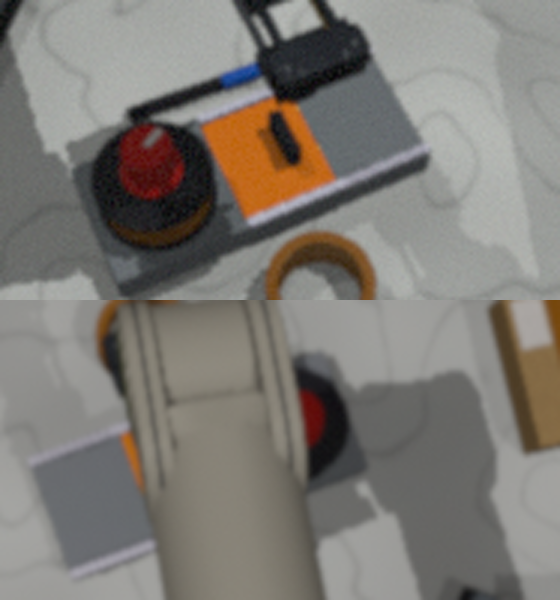

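The cover is shut against the reel end and the ridge has reached its closed position. Now to the cap.

arm_command --deltas '[-0.248, -0.01, 0.01, -0.654, -0.248, -0.01, 0.01, -0.654, -0.248, -0.01, 0.01, -0.654, -0.248, -0.01, 0.01, -0.654, -0.248, -0.01, 0.01, -0.654]'

```text
time_s: 5.3
eef_pos: [0.5813, -0.1671, 0.1932]
ee_rot: [-0.002, 0.242, 0.97, 0.0]
wrist_force: [0.6, -0.1, 0.2]
width: 0.0871
grasp_force: 0.0
```

arm_command --deltas '[0, 0, 0, -0.15, 0, 0, 0, -0.15, 0, 0, 0, -0.15]'

```text
time_s: 5.6
eef_pos: [0.5814, -0.166, 0.1938]
ee_rot: [-0.001, 0.133, 0.991, 0.0]
wrist_force: [-0.0, -0.7, -0.5]
width: 0.087
grasp_force: 0.0
```

```bash
python3 -c "
from h import *
go([.587,-.1655,.11],165)"
```

```text
t 5.6 pos [ 0.5814 -0.166   0.1938] yaw 164.7 w 0.087 F [-0.  -0.7 -0.5] M [ 0.08 -0.11 -0.01] g 0.0 j [ 0.79  0.41 -0.76  1.52  0.28  1.33  1.31]
deltas [-0.011  0.004  0.168] turn -0.003
```

arm_command --deltas '[-0.011, 0.004, 0.04, 0, -0.011, 0.004, 0.08, 0, -0.011, 0.004, 0.12, 0, -0.011, 0.004, 0.166, 0, -0.011, 0.004, 0.166, 0]'

```text
time_s: 6.1
eef_pos: [0.5857, -0.1651, 0.1087]
ee_rot: [-0.003, 0.135, 0.991, 0.0]
wrist_force: [-0.6, 0.3, -0.5]
width: 0.0869
grasp_force: 0.0
```

```bash
python3 - <<'E'
from h import *
go([.587,-.1655,.11],165)
a=capture('scene');cv2.imwrite('pics/near3.png',cv2.resize(a[175:275,200:360,::-1],(640,400),interpolation=2))
E
```

```text
t 6.1 pos [ 0.5857 -0.1651  0.1087] yaw 164.5 w 0.0869 F [-0.6  0.3 -0.5] M [ 0.1  -0.05 -0.01] g 0.0 j [ 0.77  0.49 -0.73  1.6   0.34  1.19  1.26]
deltas [-0.003  0.    -0.003] turn -0.005
```

View pics/near3.png

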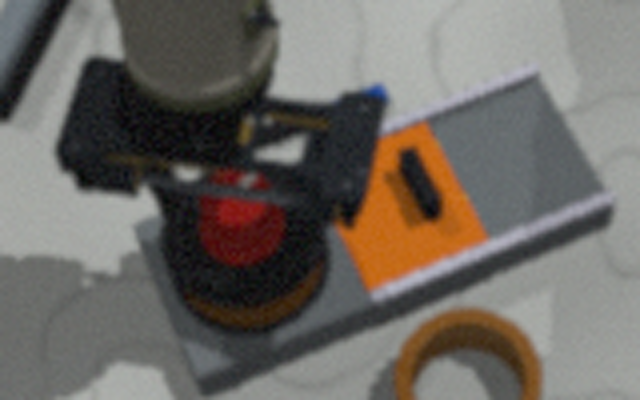

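The open fingers straddle the red cap, which sits roughly central between them. I'll close.

arm_command --deltas '[0, 0, 0, 0, 0, 0, 0, 0, 0, 0, 0, 0, 0, 0, 0, 0, 0, 0, 0, 0]' --hand 0 --squeeze 20

```text
time_s: 6.65
eef_pos: [0.5884, -0.1655, 0.1131]
ee_rot: [0.0, 0.134, 0.991, -0.0]
wrist_force: [0.1, 0.7, -0.3]
width: 0.0551
grasp_force: 0.0
```

arm_command --deltas '[0, 0, 0, 0, 0, 0, 0, 0]'

```text
time_s: 6.85
eef_pos: [0.5882, -0.1657, 0.1129]
ee_rot: [0.0, 0.134, 0.991, -0.0]
wrist_force: [-1.9, -0.9, 1.0]
width: 0.0437
grasp_force: 20.0
```

```bash
python3 -c "
from h import *
go([.587,-.1655,.11],165)"
```

```text
t 6.85 pos [ 0.5882 -0.1657  0.1129] yaw 164.6 w 0.0437 F [-1.9 -0.9  1. ] M [-0.16  0.09 -0.03] g 20.0 j [ 0.77  0.49 -0.73  1.6   0.34  1.19  1.26]
deltas [ 0.002 -0.     0.006] turn -0.004
```

arm_command --deltas '[0, 0, 0, 0.09, 0, 0, 0.0005, 0.18, 0, 0, 0.0008, 0.27, 0, 0, 0.001, 0.36, 0, 0, 0.0013, 0.45]'

```text
time_s: 7.35
eef_pos: [0.5889, -0.1648, 0.1123]
ee_rot: [0.0, 0.456, 0.89, 0.001]
wrist_force: [2.1, 0.5, -0.8]
width: 0.0433
grasp_force: 20.0
```

```bash
python3 -c "
from h import *
go([.587,-.1655,.11],165)"
```

```text
t 7.35 pos [ 0.5889 -0.1648  0.1123] yaw 125.7 w 0.0433 F [ 2.1  0.5 -0.8] M [ 0.37 -0.73 -0.02] g 20.0 j [ 0.68  0.45 -0.61  1.61  0.28  1.17  0.63]
deltas [ 0.001 -0.004  0.005] turn -0.457
```

arm_command --deltas '[0, 0, 0, 0.09, 0, 0, 0.0005, 0.18, 0, 0, 0.0008, 0.27, 0, 0, 0.001, 0.36, 0, 0, 0.0013, 0.45]'

```text
time_s: 7.85
eef_pos: [0.5899, -0.1645, 0.1117]
ee_rot: [0.001, 0.725, 0.689, 0.002]
wrist_force: [7.3, 0.7, -3.6]
width: 0.0435
grasp_force: 20.0
```

```bash
python3 -c "
from h import *
go([.587,-.1655,.11],165)"
```

```text
t 7.85 pos [ 0.5899 -0.1645  0.1117] yaw 87.1 w 0.0435 F [ 7.3  0.7 -3.6] M [ 0.15 -1.99  0.07] g 20.0 j [ 0.59  0.43 -0.5   1.61  0.22  1.15 -0.01]
deltas [-0.002 -0.006  0.003] turn -0.907
```

arm_command --deltas '[0, 0.004, 0, 0.09, 0, 0.005, 0.0005, 0.18, 0, 0.005, 0.0008, 0.27, 0, 0.005, 0.001, 0.36, 0, 0.005, 0.0013, 0.45]'

```text
time_s: 8.35
eef_pos: [0.5912, -0.165, 0.111]
ee_rot: [0.0, 0.912, 0.41, 0.001]
wrist_force: [0.8, -0.4, -0.4]
width: 0.0436
grasp_force: 20.0
```

```bash
python3 -c "
from h import *
go([.587,-.1655,.11],165)"
```

```text
t 8.35 pos [ 0.5912 -0.165   0.111 ] yaw 48.4 w 0.0436 F [ 0.8 -0.4 -0.4] M [ 0.02 -0.46  0.07] g 20.0 j [ 0.5   0.42 -0.38  1.61  0.17  1.15 -0.65]
deltas [-0.006 -0.006  0.002] turn -1.357
```

arm_command --deltas '[0, 0, 0, 0.06, 0, 0, 0.0003, 0.12, 0, 0, 0.0005, 0.18]'

```text
time_s: 8.65
eef_pos: [0.5915, -0.1653, 0.111]
ee_rot: [0.0, 0.959, 0.284, 0.001]
wrist_force: [1.5, -0.9, 0.9]
width: 0.0435
grasp_force: 20.0
```

```bash
python3 -c "
from h import *
go([.587,-.1655,.11],165)"
```

```text
t 8.65 pos [ 0.5915 -0.1653  0.111 ] yaw 33.0 w 0.0435 F [ 1.5 -0.9  0.9] M [-0.22 -0.43  0.7 ] g 20.0 j [ 0.46  0.41 -0.34  1.61  0.15  1.14 -0.9 ]
deltas [-0.008 -0.005  0.002] turn -1.536
```

arm_command --deltas '[0, 0, 0, 0.06, 0, 0, 0.0003, 0.12, 0, 0, 0.0005, 0.18]'

```text
time_s: 8.95
eef_pos: [0.5916, -0.1658, 0.111]
ee_rot: [0.001, 0.988, 0.152, 0.001]
wrist_force: [1.9, -1.3, 4.7]
width: 0.0437
grasp_force: 20.0
```

```bash
python3 -c "
from h import *
go([.587,-.1655,.11],165)"
```

```text
t 8.95 pos [ 0.5916 -0.1658  0.111 ] yaw 17.5 w 0.0437 F [ 1.9 -1.3  4.7] M [-0.43  0.02  0.58] g 20.0 j [ 0.43  0.41 -0.29  1.61  0.13  1.14 -1.16]
deltas [-0.009 -0.003  0.002] turn -1.716
```

The moment about z jumped to 0.6–0.7 N m and the cap stopped sinking, so it has bottomed out. Now a quarter turn back.

arm_command --deltas '[0, 0, 0, -0.09, 0, 0, -0.0005, -0.18, 0, 0, -0.0008, -0.27, 0, 0, -0.001, -0.36, 0, 0, -0.0013, -0.45]'

```text
time_s: 9.45
eef_pos: [0.5909, -0.165, 0.1116]
ee_rot: [-0.0, 0.88, 0.475, 0.0]
wrist_force: [-2.9, 1.3, 6.9]
width: 0.0434
grasp_force: 20.0
```

arm_command --deltas '[0, 0, 0, -0.09, 0, 0, -0.0005, -0.18, 0, 0, -0.0008, -0.27, 0, 0, -0.001, -0.36, 0, 0, -0.0013, -0.45]'

```text
time_s: 9.95
eef_pos: [0.59, -0.1648, 0.1121]
ee_rot: [-0.001, 0.673, 0.739, -0.0]
wrist_force: [-7.6, 2.6, 9.0]
width: 0.0436
grasp_force: 20.0
```

```bash
python3 -c "
from h import *
go([.591,-.1655,.1125],109)"
```

```text
t 9.95 pos [ 0.59   -0.1648  0.1121] yaw 95.4 w 0.0436 F [-7.6  2.6  9. ] M [ 0.53  1.69 -0.13] g 20.0 j [ 0.6   0.44 -0.52  1.6   0.23  1.16  0.13]
deltas [-0.002  0.002 -0.001] turn -0.159
```

arm_command --deltas '[0, -0.003, -0.001, -0.05, 0, -0.004, -0.002, -0.1, 0, -0.004, -0.003, -0.14, 0, -0.004, -0.003, -0.14, 0, -0.004, -0.003, -0.14]'

```text
time_s: 10.45
eef_pos: [0.5894, -0.1648, 0.1128]
ee_rot: [0.0, 0.594, 0.804, 0.001]
wrist_force: [4.7, 1.8, -5.3]
width: 0.0436
grasp_force: 20.0
```

arm_command --deltas '[0, 0, 0, 0, 0, 0, 0, 0, 0, 0, 0, 0, 0, 0, 0, 0, 0, 0, 0, 0]'

```text
time_s: 10.95
eef_pos: [0.5894, -0.1648, 0.1128]
ee_rot: [0.0, 0.594, 0.804, 0.001]
wrist_force: [4.4, 1.7, -5.6]
width: 0.0435
grasp_force: 20.0
```

```bash
python3 - <<'E'
from h import *
go([.591,-.1655,.1125],109)
a=capture('scene');b=capture('top')
cv2.imwrite('pics/near4.png',np.vstack([cv2.resize(x,(560,300),interpolation=2) for x in(a[175:275,200:387,::-1],b[130:230,280:467,::-1])]))
E
```

```text
t 10.95 pos [ 0.5894 -0.1648  0.1128] yaw 107.1 w 0.0435 F [ 4.4  1.7 -5.6] M [ 0.38 -1.35  0.1 ] g 20.0 j [ 0.63  0.44 -0.55  1.61  0.25  1.16  0.32]
deltas [-0.002  0.003  0.001] turn -0.023
```

View pics/near4.png

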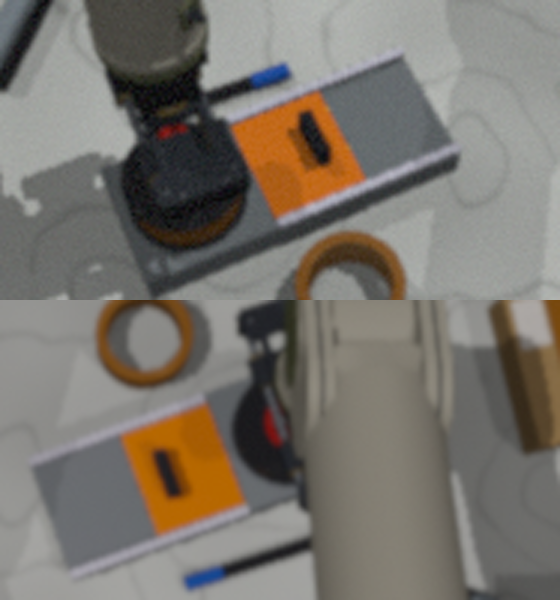

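The cover is shut, the cap is gripped, the bystanders look unmoved, and the cap has turned back 89.6°. I'm handing in.

```bash
python3 -c "
from bench import bot
print(bot.job_done())"
```

```text
the job is handed in; nothing more can be done
None
```

I slid the cover shut to its stop, screwed the cap down until it bottomed out, backed it off about 90°, and handed the job in with the cap still gripped at 20 N; no verdict came back.

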